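# Find the binding belt idler and put it on the repair stand

## Task

Three look-alike belt idlers stand on the level pallet, and one of them has a bad bearing. Push each of the three sprocket wheels round, by at least an eighth of a turn, to find the one that drags and stops instead of running on by itself; then take that idler by its fork, thread its base over the two pins of the sloped repair stand and let go only once it is fully down on the plate. Leave the two free-running idlers on their pins, and do not disturb the oil bottle, the spanner and the blue tub.

Things in the scene. Friction and masses are not known exactly. Their poses are not given: they have to be found in the camera images.
- pallet: fixed level aluminium pallet plate 170 x 330 mm on short posts; origin on the table under its centre, top 60 mm above it. Three stations at y = -100, 0, +100 mm, each with two upright steel pins at x = -46 and +46 mm: 10 mm thick, 24 mm tall, the upper 11 mm tapering to 4 mm. An idler stands on each, its x along the pallet's x
- slope: fixed top plate, 180 x 120 mm, of the repair stand, leaning 30 degrees to the robot's side; origin at the centre of its upper face, x up the slope, y level, z square off it. Two steel pins, like the pallet's, stand square on it at x = -46 and +46 mm, y = 0. An idler fully down has its axle point 52 mm off the plate over this origin, its x along the slope's x (either way)
- idler_p_axle (a point): one of three look-alike idlers: point on its wheel's axle, midway between the fork's cheeks, 52 mm above the base's underside; x along the base, y along the axle, z up from the base. All three: fork of two flat aluminium cheeks 36 mm wide, their outer faces 36 mm apart (grip here), reaching 18 mm above the axle; feet 42 mm over all up to 32 mm below the axle
- idler_q_axle (a point): one of three look-alike idlers: point on its wheel's axle, midway between the fork's cheeks, 52 mm above the base's underside; x along the base, y along the axle, z up from the base. All three: steel base 120 x 56 x 8 mm with two 12.4 mm through-holes at x = -46 and +46 mm, y = 0; 0.65 kg in all; starts flat on the pallet over two pins, lift 24 mm to clear them
- idler_r_axle (a point): one of three look-alike idlers: point on its wheel's axle, midway between the fork's cheeks, 52 mm above the base's underside; x along the base, y along the axle, z up from the base. All three: the wheel turns between the cheeks and rises 40 mm above the axle, 22 mm above the cheeks' tops, open to a fingertip from above
- wheel_p (a joint): turn (rad) of the wheel of idler_p about the idler's y, counting on over whole turns; grows as the wheel's top moves to the idler's +x; 0 with the white-dabbed tooth up; starts within 0.15 of 0. All three: black belt sprocket 80 mm across tips, 20 mm wide, six teeth 9 mm thick and 11 mm deep, so a finger drawn along x through the upper teeth pushes it round
- wheel_q (a joint): turn (rad) of the wheel of idler_q about the idler's y, counting on over whole turns; grows as the wheel's top moves to the idler's +x; 0 with the white-dabbed tooth up; starts within 0.15 of 0. All three: a good wheel pushed off briskly runs on for a second or more; a binding one needs some 2.5 N at the rim and stops when the push ends
- wheel_r (a joint): turn (rad) of the wheel of idler_r about the idler's y, counting on over whole turns; grows as the wheel's top moves to the idler's +x; 0 with the white-dabbed tooth up; starts within 0.15 of 0. All three: one tooth tip has a dab of white paint, to see it turn
- oiler: white plastic oil bottle with black cap, 52 mm wide, 120 mm tall, standing loose; origin under its centre. A bystander
- spanner: spanner 170 mm long lying loose on the table; origin under its middle. A bystander
- tub: closed blue plastic tub, lid 85 x 60 mm, 48 mm tall, standing loose; origin under its centre. A bystander
Things that resemble listed ones, but are neither listed nor needed, are in the scene too. What is shaped like the part that bears idler_q_axle but green is not meant.

How it is judged:
On the way, in this order (a step that is already met when the one before it is completed fails the run):
1. each of the three wheels has been turned by at least an eighth of a turn ((value of joint wheel_p above 0.6 rad or value of joint wheel_p below -0.6 rad) and (value of joint wheel_q above 0.6 rad or value of joint wheel_q below -0.6 rad) and (value of joint wheel_r above 0.6 rad or value of joint wheel_r below -0.6 rad)).
2. the binding idler is down over both pins of the sloped plate, to within 4 mm, while still held (x of idler_q_axle in the frame of slope between -0.003 and 0.003 m and y of idler_q_axle in the frame of slope between -0.003 and 0.003 m and z of idler_q_axle in the frame of slope between 0.045 and 0.056 m and angle between the z axis of idler_q_axle and the z axis of slope, either way round below 0.05 rad and contact force between idler_q and the fingers above 1 N), for 0.1 s.
At the end, for the whole second after the job is handed in: The binding idler sits released and at rest over both pins of the sloped stand, base flat on the plate (within 3 mm sideways, 2.5 mm of fully down, 3 degrees); the two free-running idlers stay level on their own pins, within 6 mm of where they stood (x of idler_q_axle in the frame of slope between -0.003 and 0.003 m and y of idler_q_axle in the frame of slope between -0.003 and 0.003 m and z of idler_q_axle in the frame of slope between 0.045 and 0.0545 m and angle between the z axis of idler_q_axle and the z axis of slope, either way round below 0.05 rad and distance of each of idler_p_axle, idler_r_axle from where it was at the start of the episode below 0.006 m and angle between each of idler_p_axle, idler_r_axle's own z axis and vertical below 0.05 rad and linear speed of idler_q below 0.01 m/s); the robot touches nothing.
It fails at once if a bystander (oil bottle, spanner or tub) is moved by more than 20 mm (distance of any of oiler, spanner, tub from where it was at the start of the episode above 0.02 m).
It also fails if it takes over 58 s, if anything falls off the work surface, if the arm or the gripper's body presses on something with over 40 N, if the wrist force passes 120 N, or if a joint passes its speed limit or range.

## Robot

A 6-joint arm with a two-finger parallel gripper is mounted at the origin on the work surface. World frame = base frame: x ahead of the robot, y to its left, z up, the work surface at z = 0. Lengths are in m, angles in rad, forces in N, time in s.
With the tool pointing down it reaches from about 0.325 to 0.85 m from the base axis. Payload 15.5 kg.
Tool frame: the origin (TCP) lies at the very end of the fingers, on their centre line; the grasp point (between the pads) lies 19 mm behind it (env.grasp_offset is the distance from the TCP to the grasp point, in m); z points along the fingers, y is the line along which they close (so a half turn about z gives the same grasp; the last joint's range is limited). The gripper opens to 91 mm and grips with 3 to 60 N. Pads are 32 mm wide; open, the fingers measure 118 mm over their backs; the gripper's body (76 mm by 178 mm) begins 60 mm behind the grasp point.
Start: joints at [1.171, 0.494, 1.345, -0, 1.302, -0.096], TCP at [0.188, 0.596, 0.214] pointing down, gripper open.
Joint ranges: [-2.91, 2.91], [-0.82, 2.16], [0.22, 2.67], [-1.22, 4.37], [0.12, 2.79], [-3.08, 3.08]. Speed limits (rad/s): [1.89, 1.89, 2.57, 3.01, 3.01, 3.01].

## Interface

Orientations are given as a unit quaternion [x, y, z, w].
In Python, from station import telemetry, viewer, ticket, env gives the robot as it stands.
- The arm moves only by the tool apply_moves, never from a script. Its argument "steps" is a list of rows, each a list of 7 numbers: the shift along the tool's x, y, z in mm, then the turn, a rotation vector about the tool's x, y, z in rad, then the opening, from 0 (shut) to 1 (fully open). In form: [[dx, dy, dz, rx, ry, rz, jaw], ...]. A call has 1 to 12 rows; each row is the pose to reach, as a shift and turn from the pose commanded when the call began, along the tool's axes at that moment; what a row does not reach only later rows make up. A row lasts 1/8 s, in which the tool goes at most 62.5 mm and 10.7 degrees, less where a joint would pass 70% of its speed; a pose out of reach is approached as far as the arm can. A call with a gripper value outside its range is refused whole. The fingers move at their own pace and stop on an object; "force" is the grip in N (left out, the last holds). Time passes only in rows, so rows that repeat a pose let the fingers close. It gives the time, the measured TCP pose, the force, the opening and the grip force at its end, in the units of the state.
- telemetry.state(): the state, without advancing time (a new reading comes with each control period).
- viewer.camera(name): name is "scene" or "side" or "wrist"; returns a dict with "frame" (384x512x3 uint8, red, green, blue), "range_z" (384x512 float32, m along the optical axis (not along the pixel's ray), 0 where there is no reading), "K" (3x3 intrinsics, pixels), "cam_to_world" (4x4, takes a point from camera to world coordinates). Camera axes: x right, y up, looking along -z (the intrinsics and any distortion apply to the point x, -y, -z); pixel columns grow to the right and rows downward; lengths in m; the calibration is good to about 2 mm. A picture is of the moment at which its call begins.
- ticket.close_job(): hands the job in; it is judged then, once.
The state is a dict: "time": time; "joint_positions": joint angles; "joint_velocities": joint speeds; "joint_torque": joint torques, N m; "eef_pos": TCP position; "orientation": TCP orientation; "ft_force": force on the tool from outside, world axes, zero at the start; "ft_torque": the same for the moment, N m; "gripper_width": opening from 0.0 (shut) to 1.0 (fully open); "grip_force": force on a finger pad.
Only numpy, scipy, OpenCV 4.12 (cv2) and the standard library are available. Lean on these libraries where they do the work, as an engineer would, in place of code of your own. Each camera call takes 0.05 s, during which the arm holds its last target. There are 200 camera calls.

## Working session

There is one attempt and no reset: what is moved stays moved. The work goes in short steps, Python scripts to look and compute and a tool call to move; the robot and the scene stay as the last step left them, time stands still between calls to the robot, and variables do not carry over. Pictures are saved under pics/ and viewed, at most 11 in all, crops included, and the job is handed in when it is done.

Besides the shell and the picture viewer there is one more tool, called after "Emit:" as a command line: name --pt "numbers of a row" for each row, then --argument value for the rest. apply_moves: Moves the arm, as the interface text tells. Its arguments: {"type":"object","properties":{"steps":{"type":"array","items":{"type":"array","items":{"type":"number"}}},"force":{"type":"number"}},"required":["steps"]}

```bash
mkdir -p pics; ls; cat > h.py <<'E'
import numpy as np, cv2
from scipy.spatial.transform import Rotation as R
from station import telemetry, viewer, ticket, env
def snap(n, tag):
    c=viewer.camera(n); cv2.imwrite(f'pics/{tag}.png',cv2.cvtColor(c['frame'],cv2.COLOR_RGB2BGR))
    np.savez(f'pics/{tag}.npz',**{k:np.asarray(c[k]) for k in('frame','range_z','K','cam_to_world')}); return c
def cloud(c):
    K=c['K'];z=c['range_z'];v,u=np.mgrid[:z.shape[0],:z.shape[1]]
    p=np.stack([(u-K[0,2])/K[0,0]*z,-(v-K[1,2])/K[1,1]*z,-z,np.ones_like(z)],-1)
    w=(p@c['cam_to_world'].T)[...,:3]; w[z==0]=np.nan; return w
E
python3 - <<'E'
from h import *
a=snap('scene','s0');b=snap('side','d0')
im=np.vstack([cv2.imread('pics/s0.png'),cv2.imread('pics/d0.png')])
cv2.imwrite('pics/both.png',cv2.resize(im,None,fx=.78,fy=.78))
for c in(a,b): print(c['K'],c['cam_to_world'].round(3))
print(telemetry.state())
E
```

```text
pics
[[380.49582422   0.         254.17767352]
 [  0.         380.49582422 199.36974585]
 [  0.           0.           1.        ]] [[-0.83  -0.417  0.371  0.857]
 [ 0.558 -0.622  0.55   0.414]
 [ 0.001  0.663  0.748  0.654]
 [ 0.     0.     0.     1.   ]]
[[375.71117859   0.         251.35016813]
 [  0.         375.71117859 189.60966966]
 [  0.           0.           1.        ]] [[-0.941  0.232 -0.246  0.372]
 [-0.338 -0.68   0.65   0.539]
 [-0.017  0.695  0.719  0.706]
 [ 0.     0.     0.     1.   ]]
{'time': 0.1, 'joint_positions': array([ 1.17049111e+00,  4.94092070e-01,  1.34602063e+00,  9.08902182e-06,
        1.30250824e+00, -9.55208820e-02]), 'joint_velocities': array([-4.58651762e-05, -1.40057129e-03,  1.84637829e-04,  1.21767606e-05,
       -1.62156392e-03, -2.14091729e-04]), 'joint_torque': array([ 1.83045529e-03, -8.80234623e+01, -3.82543159e+01,  7.09585939e-02,
        4.81091382e-02, -1.81646681e-05]), 'eef_pos': array([0.18743695, 0.5958994 , 0.21343236]), 'orientation': array([ 1.51804182e-01,  9.88410454e-01, -4.97348000e-04, -1.30408260e-04]), 'ft_force': array([-0.28349728,  0.22335821,  0.18366313]), 'ft_torque': array([ 0.01806527,  0.07103762, -0.01786733]), 'grip_force': 0.0, 'gripper_width': 0.9975151325500698}
```

View pics/s0.png

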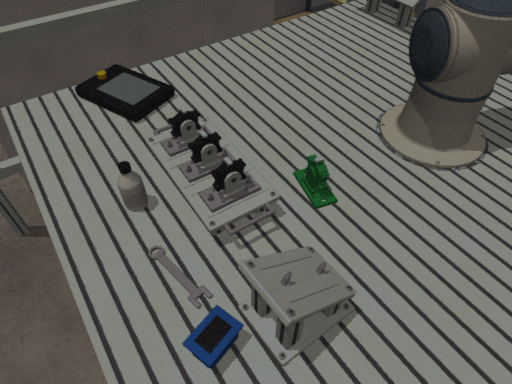

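View pics/d0.png

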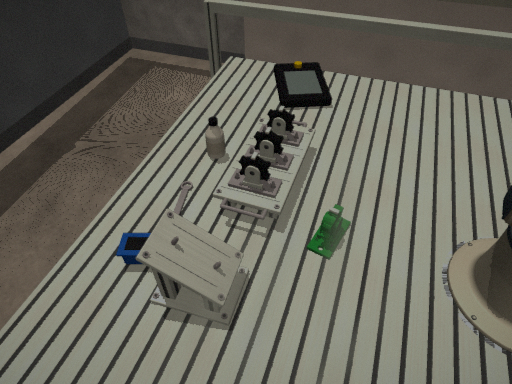

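```bash
python3 - <<'E'
from h import *
P=[]
for t in('s0','d0'):
    c=dict(np.load(f'pics/{t}.npz')); w=cloud(c)
    print(t)
    pts={'s0':dict(oil=(125,166),oilb=(138,200),span1=(155,250),span2=(200,295),tub=(213,335),pal=(215,207),slA=(315,285),slB=(265,262),w1=(186,118),w2=(207,145),w3=(232,172),green=(318,170)),
    'd0':dict(oil=(213,121),span1=(187,185),tub=(135,243),pal=(225,190),slA=(200,275),slB=(190,240),w1=(282,116),w2=(268,137),w3=(256,163),green=(335,215))}[t]
    for k,(u,v) in pts.items(): print(k,np.round(w[v,u],3))
    q=w.reshape(-1,3); q=q[~np.isnan(q[:,0])]
    m=(abs(q[:,2]-.06)<.005); s=q[m]
    r=cv2.minAreaRect(s[:,:2].astype(np.float32)); print('pal rect',len(s),r)
    # top-down height map
    P.append(q)
    H=np.zeros((500,700),np.float32)
    i=((q[:,0]-.1)/.0015).astype(int); j=((q[:,1]+.5)/.0015).astype(int)
    ok=(i>=0)&(i<500)&(j>=0)&(j<700)&(q[:,2]<.3)
    np.maximum.at(H,(i[ok],j[ok]),q[ok,2])
    cv2.imwrite(f'pics/h_{t}.png',cv2.applyColorMap(np.clip(H/.2*255,0,255).astype(np.uint8),cv2.COLORMAP_JET))
E
```

```text
s0
oil [ 0.76  -0.202  0.118]
oilb [ 0.761 -0.181  0.033]
span1 [ 0.78  -0.064  0.   ]
span2 [0.752 0.078 0.004]
tub [0.776 0.176 0.049]
pal [ 0.644 -0.045  0.065]
slA [0.608 0.219 0.108]
slB [0.662 0.155 0.139]
w1 [ 0.59  -0.258  0.133]
w2 [ 0.595 -0.154  0.129]
w3 [ 0.593 -0.056  0.128]
green [ 0.408 -0.004  0.076]
pal rect 5406 ((0.18041729927062988, -0.5320327877998352), (1.2783385515213013, 1.4839829206466675), 6.338387489318848)
d0
oil [ 0.755 -0.198  0.119]
span1 [ 0.782 -0.062 -0.001]
tub [0.78  0.176 0.05 ]
pal [ 0.653 -0.026  0.058]
slA [0.594 0.23  0.105]
slB [0.637 0.177 0.125]
w1 [ 0.583 -0.259  0.132]
w2 [ 0.589 -0.158  0.136]
w3 [ 0.585 -0.058  0.137]
green [ 0.389 -0.012  0.082]
pal rect 4671 ((0.5440973043441772, -0.4774318337440491), (1.2543718814849854, 1.4662517309188843), 0.07439188659191132)
```

```bash
python3 - <<'E'
from h import *
for t in('s0','d0'):
    c=dict(np.load(f'pics/{t}.npz')); w=cloud(c); q=w.reshape(-1,3); q=q[~np.isnan(q[:,0])]
    box=lambda a:q[np.all((q>np.array(a[0]))&(q<np.array(a[1])),1)]
    s=box(((.46,-.36,.053),(.72,.05,.066))); r=cv2.minAreaRect(s[:,:2].astype(np.float32)); print(t,'pal',len(s),s[:,2].mean(),r)
    a=box(((.45,.08,.05),(.75,.34,.2))); g=a
    n=np.array([-.5,0,.866]);d=np.median(a@n)
    for k in range(20):
        g=a[abs(a@n-d)<.004]; m=g.mean(0); n=np.linalg.svd(g-m,full_matrices=False)[2][2]; n*=np.sign(n[2]); d=m@n
    ux=np.array([1,0,-n[0]/n[2]]);ux/=np.linalg.norm(ux);uy=np.cross(n,ux)
    g2=g; uv=np.c_[g2@ux,g2@uy].astype(np.float32); r=cv2.minAreaRect(uv)
    o=np.array(r[0]); print('slope',len(g),(g@n-d).std(),'n',n.round(4),'lean',np.degrees(np.arccos(n[2])),r, 'origin',(ux*o[0]+uy*o[1]+n*d).round(4))
    h=a@n-d; pp=a[(h>.012)&(h<.028)]; 
    e=np.c_[(pp@ux)-o[0],(pp@uy)-o[1],pp@n-d]; 
    for sgn in(-1,1):
        k=e[(e[:,0]*sgn>.02)&(e[:,0]*sgn<.07)&(abs(e[:,1])<.03)]; print('pin',len(k),k.mean(0).round(4),k.min(0).round(3),k.max(0).round(3))
    # wheels: points above cheeks
    for y0 in(-.258,-.156,-.057):
        b=box(((.52,y0-.04,.131),(.66,y0+.04,.16)));print('wheel',len(b),b.min(0).round(3),b.max(0).round(3),b.mean(0).round(3))
im=cv2.imread('pics/s0.png')[95:225,140:290]; im2=cv2.imread('pics/d0.png')[95:225,210:360]
cv2.imwrite('pics/z.png',cv2.resize(np.vstack([np.hstack([im,im2])]),None,fx=2.6,fy=2.6,interpolation=cv2.INTER_CUBIC))
E
```

```text
s0 pal 4453 0.05908746788528526 ((0.5924060940742493, -0.16678977012634277), (0.3819369673728943, 0.17071455717086792), 89.17530059814453)
slope 4844 0.0009296377131540181 n [-0.4976 -0.0172  0.8672] lean 29.86139782818169 ((0.5951194763183594, 0.19487392902374268), (0.18225742876529694, 0.12045303732156754), 1.9476773738861084) origin [0.6204 0.1985 0.1145]
pin 33 [-0.0448 -0.0007  0.018 ] [-0.048 -0.005  0.013] [-0.04   0.003  0.025]
pin 45 [0.0474 0.0025 0.0178] [ 0.043 -0.002  0.012] [0.051 0.006 0.025]
wheel 213 [ 0.558 -0.281  0.131] [ 0.625 -0.255  0.153] [ 0.594 -0.265  0.138]
wheel 239 [ 0.559 -0.18   0.131] [ 0.627 -0.156  0.153] [ 0.593 -0.166  0.138]
wheel 302 [ 0.56  -0.079  0.131] [ 0.628 -0.056  0.153] [ 0.596 -0.066  0.138]
d0 pal 3180 0.05929682454980067 ((0.5906874537467957, -0.16672319173812866), (0.3844846487045288, 0.17008139193058014), 88.98467254638672)
slope 5360 0.0011878285561394346 n [-0.5006 -0.0174  0.8655] lean 30.061530952039124 ((0.5931721925735474, 0.19543075561523438), (0.17989976704120636, 0.12089254707098007), 1.898319125175476) origin [0.6188 0.1991 0.1148]
pin 24 [-0.0454  0.      0.0188] [-0.05  -0.004  0.013] [-0.042  0.003  0.025]
pin 26 [0.0462 0.0029 0.0182] [0.042 0.    0.012] [0.051 0.006 0.025]
wheel 165 [ 0.555 -0.28   0.131] [ 0.623 -0.255  0.153] [ 0.589 -0.265  0.138]
wheel 185 [ 0.556 -0.178  0.131] [ 0.625 -0.156  0.154] [ 0.586 -0.165  0.138]
wheel 221 [ 0.559 -0.08   0.131] [ 0.626 -0.056  0.153] [ 0.59  -0.065  0.138]
```

View pics/z.png

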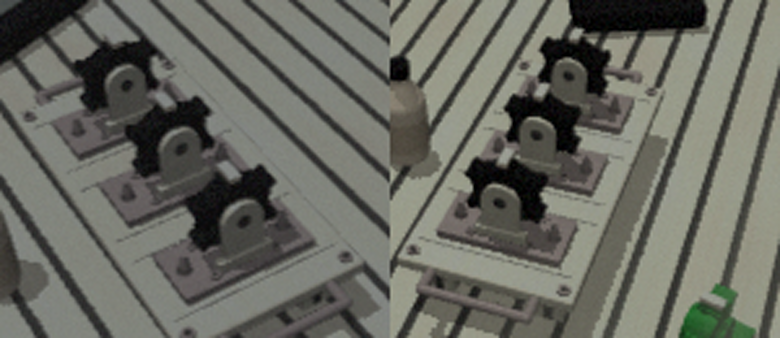

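```bash
cat >> h.py <<'E'
def delta(pos, z, y):
    "shift (mm) and rotvec in present tool axes to reach TCP pos with tool axes z,y"
    s=telemetry.state(); T=R.from_quat(s['orientation'])
    z=np.array(z,float);z/=np.linalg.norm(z);y=np.array(y,float);y-=z*(y@z);y/=np.linalg.norm(y)
    G=R.from_matrix(np.c_[np.cross(y,z),y,z])
    d=T.inv().apply(np.array(pos)-s['eef_pos'])*1e3; r=(T.inv()*G).as_rotvec()
    print('t',round(s['time'],2),'at',s['eef_pos'].round(4),'d',d.round(1),'rot',r.round(4))
yw=lambda a:(-np.sin(np.radians(a)),np.cos(np.radians(a)),0)
E
python3 - <<'E'
from h import *
delta((.5933-.078,-.0675,.19),(0,0,-1),yw(-90.9))
E
```

```text
t 0.1 at [0.1874 0.5959 0.2134] d [-511.8 -534.4   23.9] rot [-9.0000e-04  6.0000e-04  1.2817e+00]
```

Emit:
apply_moves --pt "-512 -534 24 0 0 1.2817 1" --pt "-512 -534 24 0 0 1.2817 1" --pt "-512 -534 24 0 0 1.2817 1" --pt "-512 -534 24 0 0 1.2817 1" --pt "-512 -534 24 0 0 1.2817 1" --pt "-512 -534 24 0 0 1.2817 1" --pt "-512 -534 24 0 0 1.2817 1" --pt "-512 -534 24 0 0 1.2817 1" --pt "-512 -534 24 0 0 1.2817 1" --pt "-512 -534 24 0 0 1.2817 1" --pt "-512 -534 24 0 0 1.2817 1" --pt "-512 -534 24 0 0 1.2817 1"

```text
time: 1.6
eef_pos: [0.5163, -0.0692, 0.1897]
orientation: [0.713, 0.701, -0.0, -0.0]
ft_force: [0.2, 0.9, -0.4]
gripper_width: 0.997
grip_force: 0.0
```

```bash
python3 - <<'E'
from h import *
delta((.5933-.078,-.0675,.19),(0,0,-1),yw(-90.9))
E
```

```text
t 1.6 at [ 0.5163 -0.0692  0.1897] d [ 1.7 -1.  -0.3] rot [-0.0001  0.     -0.0009]
```

Emit:
apply_moves --pt "0 0 47 0 0 0 1" --pt "0 0 47 0 0 0 1" --pt "0 30 47 0 0 0 1" --pt "0 63 47 0 0 0 1" --pt "0 66 47 0 0 0 1" --pt "0 66 0 0 0 0 1"

```text
time: 2.35
eef_pos: [0.5794, -0.0668, 0.1889]
orientation: [0.712, 0.702, -0.002, -0.003]
ft_force: [0.6, -0.5, 0.6]
gripper_width: 1.001
grip_force: 0.0
```

```bash
cat >> h.py <<'E'
def spin(tag,ax):
    cs=[viewer.camera('side') for _ in range(4)]; k=cs[0]
    p=np.linalg.inv(k['cam_to_world'])@np.array([*ax,1]); u=k['K'][0,0]*p[0]/-p[2]+k['K'][0,2]; v=-k['K'][1,1]*p[1]/-p[2]+k['K'][1,2]
    u,v=int(u),int(v); f=[c['frame'][v-28:v+22,u-25:u+25,::-1].astype(int) for c in cs]
    print('diff',[round(abs(f[i+1]-f[i]).mean(),2) for i in range(3)], 'max',[abs(f[i+1]-f[i]).max() for i in range(3)])
    cv2.imwrite(f'pics/{tag}.png',cv2.resize(np.hstack(f).astype(np.uint8),None,fx=3.9,fy=3.9,interpolation=cv2.INTER_CUBIC))
E
python3 - <<'E'
from h import *
spin('w3',(.5933,-.0675,.112))
delta((.5918-.078,-.1672,.19),(0,0,-1),yw(-90.9))
E
```

```text
diff [np.float64(9.89), np.float64(8.85), np.float64(9.09)] max [np.int64(167), np.int64(162), np.int64(170)]
t 2.55 at [ 0.5815 -0.0674  0.1915] d [-100.8  -66.2    1.5] rot [0.0017 0.0004 0.0007]
```

View pics/w3.png

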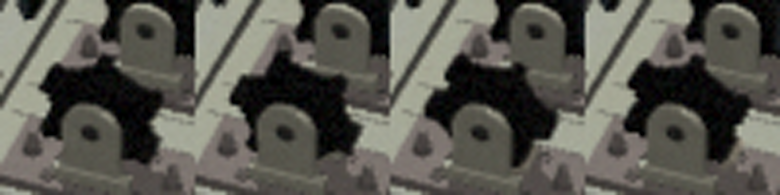

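w3 (pallet +y) runs on: the tooth positions differ in all four frames. Next, the middle one.

Emit:
apply_moves --pt "-50 -40 1 0 0 0 1" --pt "-101 -66 1 0 0 0 1" --pt "-101 -66 1 0 0 0 1" --pt "-101 -66 49 0 0 0 1" --pt "-101 -66 49 0 0 0 1" --pt "-101 -36 49 0 0 0 1" --pt "-101 -3 49 0 0 0 1" --pt "-101 0 49 0 0 0 1" --pt "-101 0 1 0 0 0 1"

```text
time: 3.68
eef_pos: [0.5781, -0.1674, 0.1875]
orientation: [0.712, 0.702, -0.001, -0.003]
ft_force: [0.8, -0.8, -0.2]
gripper_width: 0.999
grip_force: 0.0
```

```bash
python3 - <<'E'
from h import *
spin('w2',(.5918,-.1672,.112))
delta((.5903-.078,-.2675,.19),(0,0,-1),yw(-90.9))
E
```

```text
diff [np.float64(4.52), np.float64(3.4), np.float64(3.74)] max [np.int64(159), np.int64(67), np.int64(97)]
t 3.88 at [ 0.5801 -0.1685  0.1906] d [-100.   -66.3    0.5] rot [0.0016 0.0006 0.0005]
```

Emit:
apply_moves --pt "-50 -40 1 0 0 0 1" --pt "-100 -66 1 0 0 0 1" --pt "-100 -66 1 0 0 0 1" --pt "-100 -66 48 0 0 0 1" --pt "-100 -66 48 0 0 0 1" --pt "-100 -36 48 0 0 0 1" --pt "-100 -3 48 0 0 0 1" --pt "-100 0 48 0 0 0 1" --pt "-100 0 0 0 0 0 1"

```text
time: 5.0
eef_pos: [0.5768, -0.2671, 0.1873]
orientation: [0.712, 0.702, -0.001, -0.003]
ft_force: [-0.0, -0.5, -0.1]
gripper_width: 0.999
grip_force: 0.0
```

```bash
python3 - <<'E'
from h import *
spin('w1',(.5903,-.2675,.112))
snap('scene','s1')
a=np.vstack([cv2.imread('pics/w2.png'),cv2.imread('pics/w1.png')]);b=cv2.imread('pics/s1.png')[95:225,140:290]
b=cv2.resize(b,None,fx=1.6,fy=1.6,interpolation=cv2.INTER_CUBIC); c=np.zeros((b.shape[0],a.shape[1],3),np.uint8);c[:,:b.shape[1]]=b
cv2.imwrite('pics/w21.png',np.vstack([a,c]))
E
```

```text
diff [np.float64(9.65), np.float64(8.63), np.float64(8.84)] max [np.int64(155), np.int64(163), np.int64(157)]
```

View pics/w21.png

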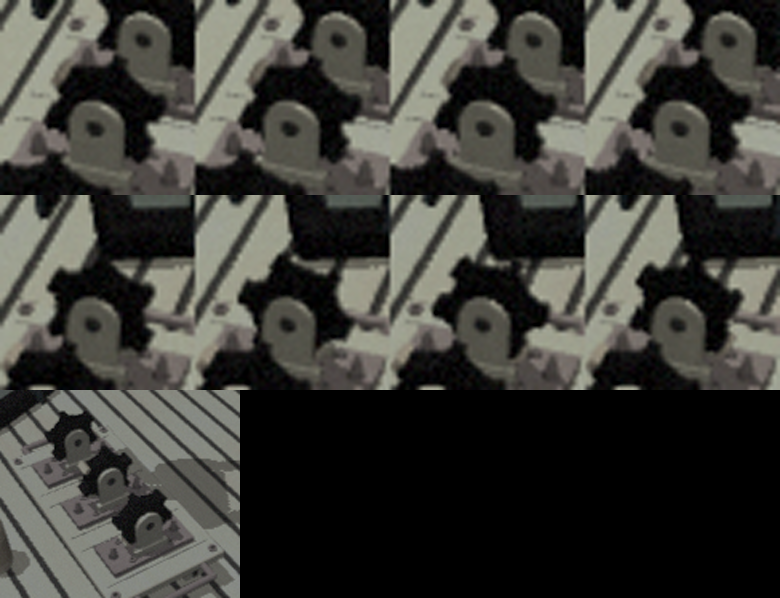

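```bash
python3 - <<'E'
from h import *
c=np.load('pics/s1.npz'); Mi=np.linalg.inv(c['cam_to_world']);K=c['K']
f=c['frame'].astype(int)
for t in np.arange(-.2,1.5,.1):
    o=[]
    for r in (.034,.039):
        P=np.array([.5918+r*np.sin(t),-.1672,.112+r*np.cos(t),1]); p=Mi@P
        u=K[0,0]*p[0]/-p[2]+K[0,2];v=-K[1,1]*p[1]/-p[2]+K[1,2]
        o+=[(round(u,1),round(v,1)),f[int(round(v)),int(round(u))].sum()]
    print(round(t,2),o)
print(f[130:160,185:215].sum(2)[::2,::2])
delta((.5918-.078,-.1672,.19),(0,0,-1),yw(-90.9))
E
```

```text
-0.2 [(np.float64(207.2), np.float64(134.0)), np.int64(77), (np.float64(207.5), np.float64(131.9)), np.int64(59)]
-0.1 [(np.float64(205.8), np.float64(134.3)), np.int64(37), (np.float64(205.8), np.float64(132.4)), np.int64(61)]
0.0 [(np.float64(204.4), np.float64(134.8)), np.int64(58), (np.float64(204.2), np.float64(132.9)), np.int64(71)]
0.1 [(np.float64(203.0), np.float64(135.5)), np.int64(75), (np.float64(202.5), np.float64(133.7)), np.int64(61)]
0.2 [(np.float64(201.6), np.float64(136.2)), np.int64(70), (np.float64(200.9), np.float64(134.6)), np.int64(122)]
0.3 [(np.float64(200.2), np.float64(137.1)), np.int64(56), (np.float64(199.4), np.float64(135.6)), np.int64(151)]
0.4 [(np.float64(199.0), np.float64(138.1)), np.int64(79), (np.float64(197.9), np.float64(136.7)), np.int64(88)]
0.5 [(np.float64(197.7), np.float64(139.2)), np.int64(60), (np.float64(196.5), np.float64(137.9)), np.int64(140)]
0.6 [(np.float64(196.6), np.float64(140.3)), np.int64(33), (np.float64(195.2), np.float64(139.3)), np.int64(87)]
0.7 [(np.float64(195.6), np.float64(141.6)), np.int64(58), (np.float64(194.0),
[... 1168 characters left out ...]
74 214  55  33  65  58  48  44  65  36  68  57]
 [227 232 386 393 354 137  49  56  58  66  42  43  54  37  30]
 [198 221 235 399 392 266  43  38  61  44  97 235 383 338 172]
 [223 204 192 279 342 179  42  33  31 143 402 362 198 204 201]
 [214 159 163 150  69  34  36  36  82 384 266 211 199 191 200]
 [201 266 268 218  30  30  30  30 224 283 207 199 127 138 207]
 [384 323 286 133  65  62  45  46 222 206 214 147  84 130 207]
 [400 386 184  83  70  63  48  30 166 206 211 186 138 214 210]
 [397 390 214  85  51  60  32  32 156 208 224 203 209 200 206]
 [395 399 366  71  75  67  60  31 124 201 205 200 209 199 213]]
t 5.25 at [ 0.5781 -0.2684  0.1896] d [100.2 -65.8  -0.5] rot [0.0001 0.0001 0.0003]
```

```bash
python3 - <<'E'
from h import *
print(telemetry.state()['joint_positions'].round(3))
delta((.5918,-.1672,.22),(0,0,-1),yw(-.9))
delta((.5918,-.1672,.22),(0,0,-1),yw(179.1))
E
```

```text
[-0.528  0.534  1.343 -0.     1.265 -0.513]
t 5.25 at [ 0.5781 -0.2684  0.1896] d [101.4  12.2 -30.5] rot [-0.0000e+00  1.0000e-04 -1.5705e+00]
t 5.25 at [ 0.5781 -0.2684  0.1896] d [101.4  12.2 -30.5] rot [1.0000e-04 0.0000e+00 1.5711e+00]
```

Emit:
apply_moves --pt "101 12 -30 0 0 -1.5705 1" --pt "101 12 -30 0 0 -1.5705 1" --pt "101 12 -30 0 0 -1.5705 1" --pt "101 12 -30 0 0 -1.5705 1" --pt "101 12 -30 0 0 -1.5705 1" --pt "101 12 -30 0 0 -1.5705 1" --pt "101 12 -30 0 0 -1.5705 1" --pt "101 12 -30 0 0 -1.5705 1" --pt "101 12 -30 0 0 -1.5705 1" --pt "101 12 -30 0 0 -1.5705 1" --pt "101 12 -30 0 0 -1.5705 1"

```text
time: 6.62
eef_pos: [0.5917, -0.1679, 0.2186]
orientation: [0.009, 1.0, 0.0, -0.0]
ft_force: [-0.3, -0.5, -0.2]
gripper_width: 1.0
grip_force: 0.0
```

```bash
python3 - <<'E'
from h import *
delta((.5918,-.1672,.22),(0,0,-1),yw(-.9))
c=snap('wrist','wr0'); print(c['K'],c['cam_to_world'].round(4)); w=cloud(c)
q=w.reshape(-1,3);q=q[~np.isnan(q[:,0])]; print(len(q),np.nanmin(q,0),np.nanmax(q,0))
E
```

```text
t 6.62 at [ 0.5917 -0.1679  0.2186] d [-0.   0.7 -1.4] rot [ 0.0003 -0.0009 -0.0021]
[[326.65048915   0.         257.39853391]
 [  0.         326.65048915 192.73861582]
 [  0.           0.           1.        ]] [[ 1.890e-02 -9.610e-01 -2.759e-01  5.140e-01]
 [ 9.998e-01  1.810e-02  5.400e-03 -1.667e-01]
 [-2.000e-04 -2.759e-01  9.612e-01  3.901e-01]
 [ 0.000e+00  0.000e+00  0.000e+00  1.000e+00]]
195813 [ 0.40765011 -0.50296518 -0.00331682] [0.85768236 0.14797514 0.34107785]
```

View pics/wr0.png

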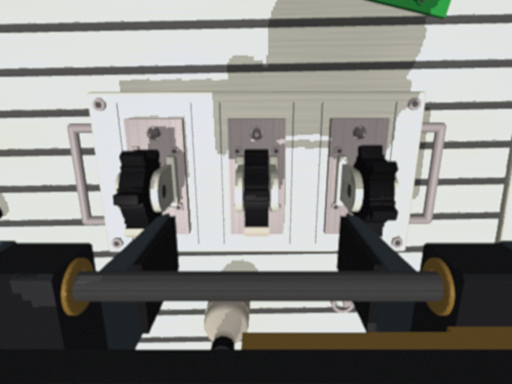

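```bash
python3 - <<'E'
from h import *
im=cv2.imread('pics/wr0.png')[105:245,215:300]
cv2.imwrite('pics/wr0c.png',cv2.resize(im[:60],None,fx=8,fy=8,interpolation=cv2.INTER_CUBIC))
c=np.load('pics/wr0.npz'); w=cloud(c); q=w.reshape(-1,3);q=q[~np.isnan(q[:,0])]
b=lambda lo,hi:q[np.all((q>np.array(lo))&(q<np.array(hi)),1)]
for nm,lo,hi in(('base',(.5,-.21,.0645),(.68,-.12,.0725)),('pinN',(.52,-.19,.075),(.565,-.14,.09)),('wheel',(.53,-.2,.135),(.65,-.13,.16)),('cheek',(.55,-.2,.11),(.64,-.13,.133)),('pal',(.48,-.36,.055),(.72,.03,.0635))):
    s=b(lo,hi); print(nm,len(s),s.mean(0).round(4),np.percentile(s,1,0).round(4),np.percentile(s,99,0).round(4))
    if nm in('base','pal'): print(cv2.minAreaRect(s[:,:2].astype(np.float32)))
E
```

```text
base 3206 [ 0.5765 -0.1686  0.0687] [ 0.5316 -0.197   0.0669] [ 0.65   -0.1413  0.0718]
((0.5913863182067871, -0.16924306750297546), (0.05619393289089203, 0.11994463205337524), 89.07400512695312)
pinN 72 [ 0.5449 -0.1684  0.0803] [ 0.5412 -0.1725  0.0752] [ 0.5497 -0.1639  0.0854]
wheel 1477 [ 0.5964 -0.1693  0.142 ] [ 0.5736 -0.1791  0.1353] [ 0.6234 -0.1596  0.1531]
cheek 1290 [ 0.5757 -0.1691  0.127 ] [ 0.5531 -0.1868  0.1113] [ 0.6062 -0.1517  0.1327]
pal 29188 [ 0.5751 -0.168   0.0603] [ 0.5068 -0.3557  0.0559] [0.6731 0.0177 0.0626]
((0.5909310579299927, -0.1690703183412552), (0.3823373317718506, 0.16899119317531586), 88.91554260253906)
```

View pics/wr0c.png

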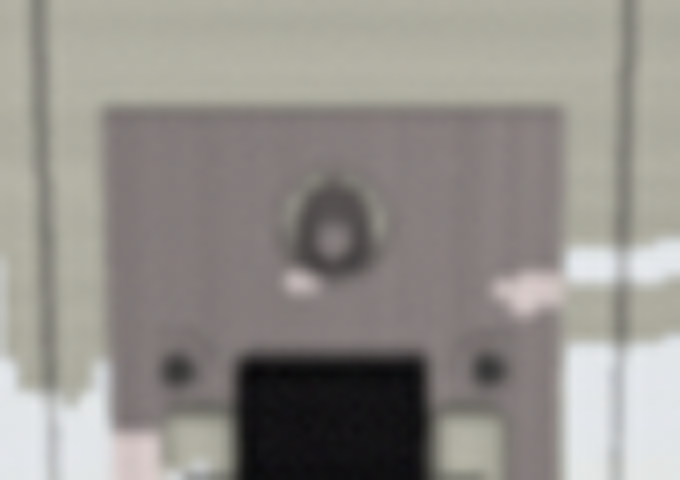

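```bash
python3 - <<'E'
from h import *
delta((.5914,-.1691,.089),(0,0,-1),yw(-.95))
E
```

```text
t 6.67 at [ 0.5918 -0.1679  0.2187] d [  0.3  -1.2 129.7] rot [ 0.0002 -0.0006 -0.0009]
```

Emit:
apply_moves --force 45 --pt "0 -1 50 0 0 0 1" --pt "0 -1 100 0 0 0 1" --pt "0 -1 130 0 0 0 1" --pt "0 -1 130 0 0 0 0" --pt "0 -1 130 0 0 0 0" --pt "0 -1 130 0 0 0 0" --pt "0 -1 130 0 0 0 0" --pt "0 -1 130 0 0 0 0" --pt "0 -1 130 0 0 0 0"

```text
time: 7.8
eef_pos: [0.5922, -0.1691, 0.0891]
orientation: [0.008, 1.0, -0.0, 0.0]
ft_force: [-0.6, 0.9, 4.0]
gripper_width: 0.391
grip_force: 45.0
```

Emit:
apply_moves --pt "0 0 -10 0 0 0 0" --pt "0 0 -25 0 0 0 0" --pt "0 0 -60 0 0 0 0" --pt "0 0 -110 0 0 0 0" --pt "0 0 -160 0 0 0 0" --pt "0 0 -180 0 0 0 0" --pt "0 0 -180 0 0 0 0"

```text
time: 8.68
eef_pos: [0.5927, -0.1693, 0.2712]
orientation: [0.008, 1.0, -0.001, 0.002]
ft_force: [-0.3, 0.2, -6.2]
gripper_width: 0.39
grip_force: 45.0
```

```bash
python3 - <<'E'
from h import *
c=snap('wrist','wr1')
s=telemetry.state();print(s['eef_pos'],s['ft_force'],s['gripper_width'])
T=R.from_quat(s['orientation']); w=cloud(c); q=w.reshape(-1,3);q=q[~np.isnan(q[:,0])]
q=T.inv().apply(q-s['eef_pos']) # tool frame
b=lambda lo,hi:q[np.all((q>np.array(lo))&(q<np.array(hi)),1)]
for nm,lo,hi in(('base',(-.08,-.05,.015),(.08,.05,.027)),('wheel',(-.05,-.012,-.068),(.05,.012,-.04))):
    g=b(lo,hi);print(nm,len(g),g.mean(0).round(4),np.percentile(g,1,0).round(4),np.percentile(g,99,0).round(4))
    if nm=='base' and len(g): 
        print(cv2.minAreaRect(g[:,:2].astype(np.float32))); A=np.c_[g[:,:2],np.ones(len(g))]; print(np.linalg.lstsq(A,g[:,2],rcond=None)[0])
E
```

```text
[ 0.5919847  -0.16900219  0.26935593] [-0.7591178   0.25784927 -6.84951695] 0.39320552658542507
base 5948 [ 0.0374 -0.0005  0.0188] [-0.0586 -0.0281  0.0156] [0.0598 0.0271 0.0245]
((-0.0003803856670856476, -0.0007060952484607697), (0.12075957655906677, 0.056358493864536285), 0.32775959372520447)
[0.0092248  0.00134375 0.0184638 ]
wheel 4738 [ 0.0114 -0.0004 -0.0475] [-0.0221 -0.0103 -0.0552] [ 0.0369  0.0094 -0.0402]
```

View pics/wr1.png

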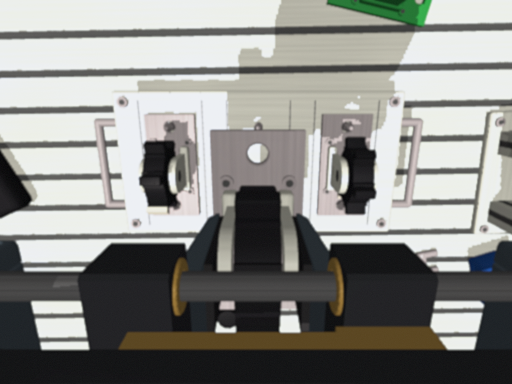

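```bash
cat >> h.py <<'E'
a=np.radians(1.95); N=np.array([-.5*np.cos(a),-.5*np.sin(a),.866]); SX=np.array([.866*np.cos(a),.866*np.sin(a),.5]); SY=np.cross(N,SX)
O=np.array([.6196,.1988,.1147])
def slope_to(x,y,h,o=O): delta(o+SX*x+SY*y+N*h,-N,SY)
E
python3 - <<'E'
from h import *
slope_to(0,0,.17)
E
```

```text
t 8.72 at [ 0.592  -0.169   0.2694] d [ 63.2 363.9   7.3] rot [-0.0134 -0.5228 -0.0488]
```

Emit:
apply_moves --pt "0 30 0 0 0 0 0" --pt "0 75 0 0 0 0 0" --pt "0 120 0 0 0 0 0" --pt "10 165 0 -0.003 -0.1 -0.01 0" --pt "25 210 2 -0.006 -0.2 -0.02 0" --pt "35 255 4 -0.009 -0.3 -0.03 0" --pt "50 300 5 -0.011 -0.4 -0.04 0" --pt "60 340 7 -0.013 -0.5 -0.048 0" --pt "63 360 7 -0.0134 -0.5228 -0.0488 0" --pt "63 364 7 -0.0134 -0.5228 -0.0488 0" --pt "63 364 7 -0.0134 -0.5228 -0.0488 0"

```text
time: 10.1
eef_pos: [0.5347, 0.1956, 0.2612]
orientation: [-0.017, 0.966, 0.004, 0.258]
ft_force: [-0.2, -0.5, -5.7]
gripper_width: 0.39
grip_force: 45.0
```

```bash
python3 - <<'E'
from h import *
slope_to(0,0,.17)
c=snap('wrist','wr2'); s=telemetry.state(); T=R.from_quat(s['orientation']); w=cloud(c)
q=w.reshape(-1,3);q=q[~np.isnan(q[:,0])]; qt=T.inv().apply(q-s['eef_pos'])
g=qt[(qt[:,0]>.046)&(qt[:,0]<.062)&(abs(qt[:,1])<.026)&(qt[:,2]<.03)&(qt[:,2]>.01)]; print('base flat z',np.median(g[:,2]), 'edge x',np.percentile(g[:,0],99))
l=np.c_[(q-O)@SX,(q-O)@SY,(q-O)@N]
g=l[(abs(l[:,2])<.006)&(abs(l[:,0])<.12)&(abs(l[:,1])<.09)]
A=np.c_[g[:,:2],np.ones(len(g))];co=np.linalg.lstsq(A,g[:,2],rcond=None)[0];print('plane',len(g),co)
print('rect',cv2.minAreaRect(g[:,:2].astype(np.float32)), np.percentile(g,.5,0),np.percentile(g,99.5,0))
p=l[(l[:,2]>.013)&(l[:,2]<.03)&(abs(l[:,0])<.06)&(abs(l[:,1])<.02)]; print('pin',len(p),p.mean(0) if len(p) else '')
im=cv2.imread('pics/wr2.png'); cv2.imwrite('pics/wr2v.png',im)
E
```

```text
t 10.1 at [0.5347 0.1956 0.2612] d [-0.3  0.3 -0.7] rot [-0.0001 -0.0026  0.0003]
base flat z 0.020820733016927613 edge x 0.06072207182324689
plane 6879 [-0.00319389  0.00128929  0.00082157]
rect ((-0.01798035204410553, -0.0012276917695999146), (0.14371870458126068, 0.12026255577802658), 0.19046291708946228) [-0.0895923  -0.0607374  -0.00179482] [0.04617775 0.05831185 0.00444527]
pin 5 [-0.05074842 -0.00120253  0.01521349]
```

View pics/wr2v.png

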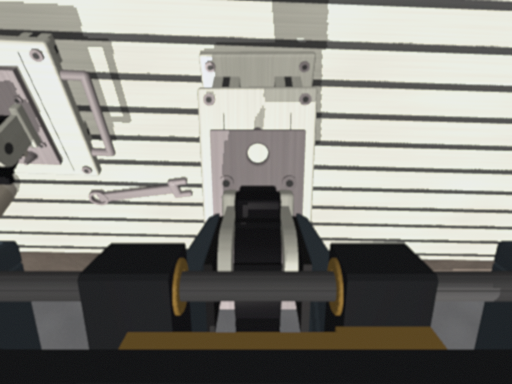

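Emit:
apply_moves --pt "-20 0 0 0 0 0 0" --pt "-30 0 0 0 0 0 0" --pt "-30 0 0 0 0 0 0" --pt "-30 0 0 0 0 0 0"

```text
time: 10.65
eef_pos: [0.5603, 0.1963, 0.2763]
orientation: [-0.016, 0.966, 0.004, 0.258]
ft_force: [-0.7, -0.4, -6.3]
gripper_width: 0.397
grip_force: 45.0
```

```bash
python3 - <<'E'
from h import *
c=snap('wrist','wr3'); s=telemetry.state(); print(s['eef_pos']); im=cv2.imread('pics/wr3.png')[60:180,190:325]
cv2.imwrite('pics/wr3c.png',cv2.resize(im,None,fx=5,fy=5,interpolation=cv2.INTER_CUBIC))
np.savez('pics/wr3s.npz',p=s['eef_pos'],o=s['orientation'])
w=cloud(c); q=w.reshape(-1,3);q=q[~np.isnan(q[:,0])]
l=np.c_[(q-O)@SX,(q-O)@SY,(q-O)@N]
p=l[(l[:,2]>.008)&(l[:,2]<.03)&(abs(l[:,0]+.046)<.02)&(abs(l[:,1])<.02)]; print('pin',len(p),p.mean(0),p.min(0),p.max(0))
E
```

```text
[0.56025233 0.19646446 0.2763211 ]
pin 91 [-0.04629334 -0.00130158  0.01941807] [-0.05099555 -0.00613392  0.01272519] [-0.04170875  0.00351665  0.02657485]
```

View pics/wr3c.png

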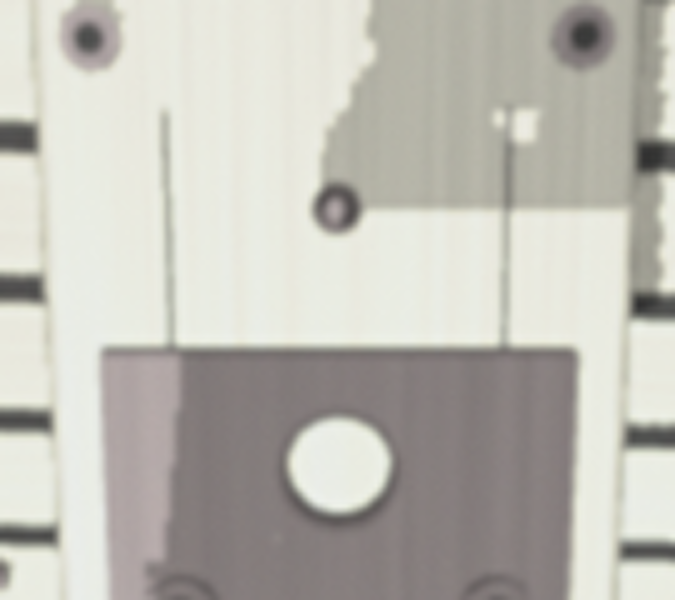

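```bash
python3 - <<'E'
from h import *
c=np.load('pics/wr3.npz');s=np.load('pics/wr3s.npz');T=R.from_quat(s['o']);K=c['K'];M=c['cam_to_world']
def ray(u,v): return M[:3,3],M[:3,:3]@np.array([(u-K[0,2])/K[0,0],-(v-K[1,2])/K[1,1],-1])
def hit(u,v,n,p0): o,d=ray(u,v); return o+d*((p0-o)@n)/(d@n)
tz=T.apply([0,0,1]); h=hit(257.6,152.8,tz,s['p']+tz*.021); print('hole tool',T.inv().apply(h-s['p']))
p=hit(257.0,101.2,N,O+N*.024); print('pin tip slope',(p-O)@SX,(p-O)@SY); print('pin tip tool',T.inv().apply(p-s['p']))
print('tool in slope',(s['p']-O)@SX,(s['p']-O)@SY, T.as_matrix().T@np.c_[SX,SY,N])
E
```

```text
hole tool [ 0.04687511 -0.0003839   0.021     ]
pin tip slope -0.0462406544068236 -0.0012919743356575779
pin tip tool [ 0.07535744 -0.00098148  0.14579983]
tool in slope 0.029376411075054926 -0.00031473134483548434 [[-9.99976363e-01  2.56583321e-04  1.79115096e-03]
 [ 2.56402586e-04  9.99955962e-01 -1.04282631e-04]
 [-1.79117765e-03 -1.03820910e-04 -9.99976390e-01]]
```

```bash
python3 - <<'E'
from h import *
slope_to(.0006,-.0009,.061)
E
```

```text
t 10.7 at [0.5603 0.1965 0.2763] d [ 28.6  -0.6 108.7] rot [-0.0001 -0.0018 -0.0003]
```

Emit:
apply_moves --pt "15 -0.6 20 0 -0.0018 0 0" --pt "28.6 -0.6 50 0 -0.0018 0 0" --pt "28.6 -0.6 80 0 -0.0018 0 0" --pt "28.6 -0.6 108 0 -0.0018 0 0" --pt "28.6 -0.6 108 0 -0.0018 0 0" --pt "28.6 -0.6 108 0 -0.0018 0 0" --pt "28.6 -0.6 108 0 -0.0018 0 0"

```text
time: 11.58
eef_pos: [0.59, 0.1974, 0.1702]
orientation: [-0.016, 0.965, 0.005, 0.26]
ft_force: [-0.0, 0.8, -4.5]
gripper_width: 0.39
grip_force: 45.0
```

```bash
python3 - <<'E'
from h import *
slope_to(.0006,-.0009,.029)
print(telemetry.state()['ft_force'])
E
```

```text
t 11.57 at [0.59   0.1974 0.1702] d [ 1.6 -0.5 33.9] rot [ 0.0007  0.0025 -0.0001]
[-0.03789201  0.8413026  -4.5084403 ]
```

```bash
python3 - <<'E'
from h import *
for i in range(3):
    viewer.camera('side'); slope_to(.0006,-.0009,.029)
E
```

```text
t 11.62 at [0.59   0.1974 0.1702] d [ 1.6 -0.5 33.8] rot [ 0.0007  0.0025 -0.0002]
t 11.68 at [0.5901 0.1974 0.17  ] d [ 1.5 -0.5 33.7] rot [ 0.0007  0.0024 -0.0001]
t 11.72 at [0.5901 0.1973 0.1699] d [ 1.5 -0.5 33.6] rot [ 0.0006  0.0022 -0.0001]
```

Emit:
apply_moves --pt "1.5 -0.5 0 0.0006 0.0022 0 0" --pt "1.5 -0.5 3 0.0006 0.0022 0 0" --pt "1.5 -0.5 6 0.0006 0.0022 0 0" --pt "1.5 -0.5 9 0.0006 0.0022 0 0" --pt "1.5 -0.5 12 0.0006 0.0022 0 0" --pt "1.5 -0.5 15 0.0006 0.0022 0 0" --pt "1.5 -0.5 18 0.0006 0.0022 0 0"

```text
time: 12.6
eef_pos: [0.5979, 0.197, 0.1525]
orientation: [-0.016, 0.966, 0.004, 0.258]
ft_force: [-0.4, -0.0, -4.8]
gripper_width: 0.392
grip_force: 45.0
```

```bash
python3 - <<'E'
from h import *
slope_to(.0006,-.0009,.029)
print(telemetry.state()['ft_force'],telemetry.state()['ft_torque'])
E
```

```text
t 12.6 at [0.5979 0.197  0.1525] d [-0.5  0.2 14.6] rot [-0.0003 -0.0012 -0.0002]
[-0.43781554 -0.03274756 -4.8155832 ] [0.03035547 0.84613761 0.00795118]
```

Emit:
apply_moves --pt "-0.4 0.2 3 0 0 0 0" --pt "-0.4 0.2 5 0 0 0 0" --pt "-0.4 0.2 7 0 0 0 0" --pt "-0.4 0.2 9 0 0 0 0" --pt "-0.4 0.2 9 0 0 0 0"

```text
time: 13.22
eef_pos: [0.6027, 0.1973, 0.145]
orientation: [-0.016, 0.966, 0.004, 0.258]
ft_force: [0.9, 1.1, -4.8]
gripper_width: 0.39
grip_force: 45.0
```

```bash
python3 - <<'E'
from h import *
slope_to(.0006,-.0009,.029)
print(telemetry.state()['ft_force'],telemetry.state()['ft_torque'])
E
```

```text
t 13.22 at [0.6027 0.1973 0.145 ] d [-0.2  0.   5.7] rot [-0.0004 -0.0012 -0.0001]
[ 0.86177005  1.09291627 -4.79736112] [ 0.03046048  0.89064718 -0.03117432]
```

Emit:
apply_moves --pt "0 0 2 0 0 0 0" --pt "0 0 4 0 0 0 0" --pt "0 0 5 0 0 0 0" --pt "0 0 6 0 0 0 0" --pt "0 0 6 0 0 0 0"

```text
time: 13.85
eef_pos: [0.6051, 0.1974, 0.1407]
orientation: [-0.016, 0.966, 0.004, 0.259]
ft_force: [-17.6, -2.8, 17.0]
gripper_width: 0.39
grip_force: 45.0
```

```bash
python3 - <<'E'
from h import *
slope_to(.0006,-.0009,.029)
print(telemetry.state()['ft_force'],telemetry.state()['ft_torque'])
E
```

```text
t 13.85 at [0.6051 0.1974 0.1407] d [-0.2  0.   0.8] rot [-0.0003 -0.0006 -0.0001]
[-17.61396783  -2.80104572  16.99007219] [0.02834554 1.13618649 0.03278046]
```

```bash
python3 - <<'E'
from h import *
for n in('wrist','scene'):
    c=snap(n,'e_'+n); q=cloud(c).reshape(-1,3);q=q[~np.isnan(q[:,0])]
    l=np.c_[(q-O)@SX,(q-O)@SY,(q-O)@N]
    for sg in(-1,1):
        pl=l[(abs(l[:,0]-sg*.078)<.008)&(abs(l[:,1])<.025)&(abs(l[:,2])<.02)]; ba=l[(abs(l[:,0]-sg*.046)<.012)&(abs(abs(l[:,1])-.016)<.007)&(abs(l[:,2])<.03)]
        print(n,sg,len(pl),np.median(pl[:,2]) if len(pl) else 0,len(ba),np.median(ba[:,2]) if len(ba) else 0)
print(telemetry.state()['ft_force'])
E
```

```text
wrist -1 2383 0.0010315666635300476 1902 0.009069443190489176
wrist 1 439 0.0009650302079307292 111 0.008966738697140288
scene -1 46 -0.00039047297961868413 44 0.00751008663154306
scene 1 237 -0.0005466417459236184 173 0.00753592678627786
[-18.41263507  -3.43188812  18.50315943]
```

Base top sits 8.0 mm above the plate at both ends, so it is fully seated. I'll relax the push, release and withdraw.

Emit:
apply_moves --pt "0 0 -0.7 0 0 0 0" --pt "0 0 -0.7 0 0 0 0.45" --pt "0 0 -0.7 0 0 0 0.8" --pt "0 0 -0.7 0 0 0 1" --pt "0 0 -0.7 0 0 0 1" --pt "0 0 -0.7 0 0 0 1" --pt "0 0 -30 0 0 0 1" --pt "0 0 -80 0 0 0 1" --pt "0 0 -130 0 0 0 1" --pt "0 0 -130 0 0 0 1"

```text
time: 15.2
eef_pos: [0.5408, 0.1958, 0.2561]
orientation: [-0.016, 0.965, 0.005, 0.261]
ft_force: [-0.1, -0.4, -0.8]
gripper_width: 0.999
grip_force: 0.0
```

```bash
python3 - <<'E'
from h import *
for n in('wrist','scene'):
    c=snap(n,'f_'+n); q=cloud(c).reshape(-1,3);q=q[~np.isnan(q[:,0])]
    l=np.c_[(q-O)@SX,(q-O)@SY,(q-O)@N]
    for sg in(-1,1):
        pl=l[(abs(l[:,0]-sg*.078)<.008)&(abs(l[:,1])<.025)&(abs(l[:,2])<.02)]; ba=l[(abs(l[:,0]-sg*.046)<.012)&(abs(abs(l[:,1])-.016)<.007)&(abs(l[:,2])<.03)]
        print(n,sg,len(pl),np.median(pl[:,2]),len(ba),np.median(ba[:,2]) if len(ba) else 0)
s=telemetry.state();print(s['time'],s['ft_force'],s['eef_pos'],s['gripper_width'])
E
```

```text
wrist -1 865 0.0009957537677389382 699 0.008999558443545502
wrist 1 589 0.0009699938359640299 407 0.009069136996739061
scene -1 68 -0.00040435577998176344 52 0.007590972222455491
scene 1 231 -0.0005040395444132795 168 0.0074529210330530095
15.3 [ 1.24163879 -0.12957776 -0.14144463] [0.5408713  0.1953561  0.25291095] 1.0033247877840412
```

View pics/f_scene.png

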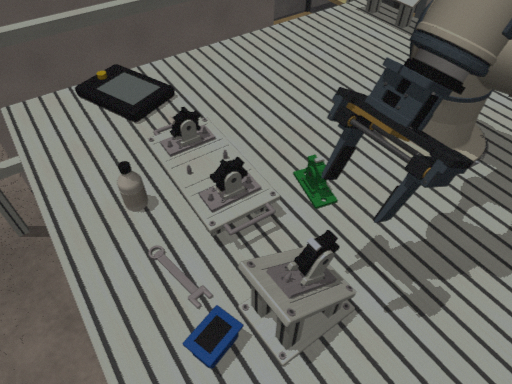

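The idler sits flat on the slope at (315,265). The other two are still on their pins at (187,128) and (232,180), and the bottle, spanner and tub haven't moved.

```bash
python3 -c "
from station import ticket; print(ticket.close_job())"
```

```text
the job is handed in; nothing more can be done
None
```

The binding idler was the middle one: it is now released, fully down over both pins of the sloped repair stand, the two free-running idlers are still on their pins, and the job was handed in at about 15 s (no verdict was returned).

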